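# Slate a silent take: hold the clapper slate up to the camera

## Task

The next take is shot without sound, so it is slated with the sticks shut: grip the small clapper slate by its two closed sticks, lift it out of the grooved stand and hold it up in the air in front of the camera on the little tripod, sticks on top and shut, writing face to the lens. Its centre should be on the lens axis about 30 cm from the front glass and the slate square to the lens, leaning and turned just as the camera is. Finish while holding it still there, in the grip; do not knock the camera or the other things on the desk.

Things in the scene. Friction and masses are not known exactly. Their poses are not given: they have to be found in the camera images.
- slate: Clapper slate, 150 wide (y) x 126 high (z) x 14 mm (x), 0.2 kg: grey board 94 mm high, white ruled writing face on +x, bare back; on top two black sticks with white slanted bars, each 16 mm high: lower fixed (94-110 mm up), upper hinged (110-126). Origin: middle of lower edge. Starts upright in any groove, sticks up and shut, foot 12 mm over the desk, face to the stand's -y (the camera's side)
- clapstick (a joint): Hinge of the slate's upper stick, at the slate's -y end: 0 = shut on the lower stick, grows to 0.9 rad as the +y end rises. Slight friction only (0.06 N m): held by the upper stick alone, the slate's weight can swing it open; pinch both sticks together across their 14 mm thickness, near mid-length
- slate_centre (a point): Centre of the whole slate, sticks included: 63 mm above the middle of its lower edge, in the middle of its thickness. Axes as slate.
- lens (a point): Centre of the front glass of the black camera on a small three-legged tripod, right half of the desk (lens barrel 64 mm across, 54 long; body 124 mm wide). Camera axes: +x the way it looks, out of the lens along the optical axis; +y its left; +z its top. It looks roughly to the robot's left, turned up to 15 degrees either way, tipped 6 degrees down to 15 up; lens 0.17 to 0.23 m high
- stand: Grooved wooden stand, fixed, 150 (x) x 225 (y) x 40 mm high; origin: centre of its underside. Four grooves 17 mm wide run along x, open-ended, at y = -82.5, -27.5, 27.5, 82.5 mm, floors 12 mm above the desk. The slate and three other flat things stand upright in them, one each, 1.5 to 2 mm play per side, 41 mm clear between neighbours
- notebook: Hardback pocket notebook standing in a groove, 148 wide x 105 high x 14 mm. Origin: middle of its lower edge.
- tablet: Small tablet in a dark rubber case standing in a groove, 200 wide x 135 high x 13 mm. Origin: middle of its lower edge.
- picture: Picture in a wooden frame standing in a groove, 180 wide x 130 high x 14 mm. Origin: middle of its lower edge.
- mouse: Black computer mouse, 104 x 58 mm, 34 mm high, on the white mouse pad between stand and camera. Origin: centre of its underside.
- mug: White mug, 82 mm across, 95 mm high, on a cork coaster beyond the stand and the mouse pad. Origin: centre of its underside.
- lens_cap: Black round lens cap, 66 mm across, 9 mm high, lying on the desk beyond the tripod. Origin: centre of its underside.
Mind the look-alikes: they are no part of the job. Leave any purple look-alike of the tablet alone.

How it is judged (in metres and radians):
On the way:
1. the slate is held in the fingers, sticks shut, lifted clear of the stand (its foot more than 70 mm above the desk) (height (world z) of slate above 0.07 m and contact force between slate and the fingers above 0.5 N and contact force between slate and stand below 0.1 N and value of joint clapstick below 0.08 rad), for 0.2 s.
At the end, for the whole second after the job is handed in: Held still in the air by its shut sticks (grip 85 mm+ above its foot), sticks up, writing face to the lens, centre 0.25-0.35 m from the glass and within 30 mm of the axis each way, within 0.17 rad of square to the camera; lens within 10 mm, others within 20 mm, untipped (x of slate_centre in the frame of lens between 0.25 and 0.35 m and y of slate_centre in the frame of lens between -0.03 and 0.03 m and z of slate_centre in the frame of lens between -0.03 and 0.03 m and angle between the x axis of slate and the x axis of lens, either way round below 0.17 rad and angle between the y axis of slate and the y axis of lens, either way round below 0.17 rad and x of lens in the frame of slate above 0.1 m and angle between slate's own z axis and vertical below 0.6 rad and value of joint clapstick below 0.08 rad and z of the grasp point in the frame of slate above 0.085 m and contact force between slate and the fingers above 0.5 N and contact force between slate and stand below 0.1 N and height (world z) of slate above 0.04 m and linear speed of slate below 0.03 m/s and angular speed of slate below 0.15 rad/s and distance of lens from where it was at the start of the episode below 0.01 m and distance of each of notebook, tablet, picture, mouse, mug, lens_cap from where it was at the start of the episode below 0.02 m and angle between each of notebook, tablet, picture, mouse, mug, lens_cap's own z axis and vertical below 0.25 rad); the arm keeps its last pose, push and grip.
It fails at once if the camera is knocked: its lens moves more than 10 mm (distance of lens from where it was at the start of the episode above 0.01 m).
It fails at once if another thing on the desk or in the stand is moved more than 20 mm or tipped (distance of any of notebook, tablet, picture, mouse, mug, lens_cap from where it was at the start of the episode above 0.02 m or angle between any of notebook, tablet, picture, mouse, mug, lens_cap's own z axis and vertical above 0.25 rad).
It also fails if it takes over 40 s, if anything falls off the work surface, if the arm or the gripper's body presses on something with over 40 N, if the wrist force passes 120 N, or if a joint passes its speed limit or range.

## Robot

A 7-joint arm with a two-finger parallel gripper is mounted at the origin on the work surface. World frame = base frame: x ahead of the robot, y to its left, z up, the work surface at z = 0. Lengths are in mm, angles in rad, forces in N, time in s.
With the tool pointing down it reaches from about 400 to 875 mm from the base axis. Payload 4.4 kg.
Tool frame: the origin (TCP) lies midway between the tips of the shut fingers; the grasp point (between the pads) lies 19 mm behind it (ctrl.grip_point_offset is the distance from the TCP to the grasp point, in mm); z points along the fingers, y is the direction in which the jaws open and shut (so a half turn about z gives the same grasp; the last joint's range is limited). The gripper opens to 85 mm and grips with 20 to 120 N. Pads are 22 mm wide; open, the fingers measure 114 mm over their backs; the gripper's body (76 mm by 85 mm) begins 54 mm behind the grasp point. The pads swing forward as they close: fully open they stand 13 mm farther back than shut.
Start: joints at [1.231, 0.628, 0.038, 1.517, -0.027, 0.996, -0.02], TCP at [175.782, -625.794, 231.313] pointing down, gripper open.
Joint ranges: [-3.06, 3.06], [-0.37, 2.12], [-1.25, 1.32], [0.18, 2.47], [-1.1, 4.24], [0.23, 1.98], [-2.94, 2.94]. Speed limits (rad/s): [2.57, 2.57, 3.14, 3.14, 3.14, 3.14, 3.14].

## Interface

Orientations are given as [roll, pitch, yaw] about the fixed x, y, z axes, in that order (R = Rz(yaw) Ry(pitch) Rx(roll)).
In Python, from cell import ctrl, imaging, models gives the robot as it stands. The module is installed in compiled form; this text tells all that it offers.
- The arm moves only by the tool drive_tool, never from a script. Its argument "deltas" is text: rows parted by semicolons, each of 5 numbers parted by spaces: the shift along the tool's x, y, z in m, then the turn about the tool's z in degrees, then the finger opening in m, from 0 to 0.0854. A call has 1 to 12 rows; each row is the pose to reach, as a shift and turn from the pose commanded when the call began, along the tool's axes at that moment; what a row does not reach only later rows make up. A row lasts 1/8 s, in which the tool goes at most 62.5 mm and 10.7 degrees, less where a joint would pass 70% of its speed; a pose out of reach is approached as far as the arm can. A call with a gripper value outside its range is refused whole. The fingers move at their own pace and stop on an object; the grip force is fixed at half the most. Time passes only in rows, so rows that repeat a pose let the fingers close. It gives the time, the measured TCP pose, the force and the opening at its end, in the units of the state.
- ctrl.read_state(): the state, without advancing time (a new reading comes with each control period).
- imaging.get_image(name): name is "scene" or "top" or "wrist"; returns a dict with "color" (480x640x3 uint8, red, green, blue), "range_z" (480x640 float32, mm along the optical axis (not along the pixel's ray), 0 where there is no reading), "vfov" (degrees; the focal length in pixels is half the picture's height over the tangent of half this angle, whatever the lens; pixels are square), "cx", "cy" (the principal point, pixels), "extrinsics" (4x4, takes a point from camera to world coordinates). Camera axes: x right, y down, z forward; pixel columns grow to the right and rows downward; lengths in mm; the calibration is good to about 2 mm. A picture is of the moment at which its call begins.
- ctrl.finish_job(): hands the job in, once; it reports no verdict.
Trained networks look in a picture, given as the dict that the camera call returned (one of the last four; its "shot" number tells which), for a name from the list of things; names that differ only in an ending like _2 or _b are one class to them, and where a whole thing is asked for, a point or a joint stands for the part that bears it (a point fixed in the world has none). Each returns a list of dicts, best first, with "score" (0 to 1); they miss things now and then, are a little off and sometimes report something else, mostly with a low value. They report only what shows in the picture. A call takes as long as a camera call. They do not tell look-alikes from the thing itself.
- models.spot_in(picture, thing): "point" ([column, row] in pixels, amid what is visible of it).
- models.landmark_of(picture, thing): "point" ([column, row] in pixels: a listed point, or the origin of a listed thing).
The state is a dict: "clock": time; "qpos": joint angles; "qd": joint speeds; "tau": joint torques, N m; "eef_pos": TCP position; "tool_rot": TCP orientation; "force": force on the tool from outside, world axes, zero at the start; "torque": the same for the moment, N m; "width": finger opening in mm.
Only numpy, scipy, OpenCV 4.12 (cv2) and the standard library are available. Lean on these libraries where they do the work, as an engineer would, in place of code of your own. Each camera call takes 0.05 s, during which the arm holds its last target.

## Working session

There is one attempt and no reset: what is moved stays moved. The work goes in short steps, Python scripts to look and compute and a tool call to move; the robot and the scene stay as the last step left them, time stands still between calls to the robot, and variables do not carry over. Pictures are saved under pics/ and viewed, and the job is handed in when it is done.

Besides the shell and the picture viewer there is one more tool, called in YAML: its name, and indented under it one key for each argument. drive_tool: Moves the arm, as the interface text tells. Its arguments: {"type":"object","properties":{"deltas":{"type":"string"}},"required":["deltas"]}

```bash
ls; mkdir -p pics; cat > h.py <<'E'
import numpy as np, cv2
from cell import ctrl, imaging, models
def K(p):
    f=240/np.tan(np.radians(p["vfov"])/2); return f,p["cx"],p["cy"]
def cloud(p):
    f,cx,cy=K(p); z=p["range_z"].astype(float)
    v,u=np.mgrid[0:480,0:640]
    P=np.stack([(u-cx)/f*z,(v-cy)/f*z,z],-1)
    E=np.array(p["extrinsics"]); W=P@E[:3,:3].T+E[:3,3]
    W[z<=0]=np.nan
    return W
def proj(p,X):
    f,cx,cy=K(p);E=np.array(p["extrinsics"]); c=(np.asarray(X,float)-E[:3,3])@E[:3,:3]
    return np.stack([c[...,0]/c[...,2]*f+cx,c[...,1]/c[...,2]*f+cy],-1)
def save(p,n): cv2.imwrite(f"pics/{n}.png",cv2.cvtColor(p["color"],cv2.COLOR_RGB2BGR))
E
python3 - <<'E'
from h import *
import pickle
s=ctrl.read_state();print({k:np.round(v,3) for k,v in s.items()}, ctrl.grip_point_offset)
for n in ["scene","top","wrist"]:
    p=imaging.get_image(n);save(p,n+"0");pickle.dump(p,open(n+"0.pkl","wb"))
    print(n,np.round(np.array(p["extrinsics"]),2).tolist(),p["vfov"])
    if n!="wrist":
        W=cloud(p)
        for t in ["slate","stand","lens","tablet","notebook","picture","mouse","mug","lens_cap"]:
            r=models.spot_in(p,t)
            print(t,[(np.round(d["point"]).tolist(),round(d["score"],2),np.round(W[int(d["point"][1]),int(d["point"][0])]).tolist()) for d in r[:3]])
E
```

```text
pics
{'clock': np.float64(0.0), 'qpos': array([ 1.231,  0.629,  0.038,  1.518, -0.027,  0.996, -0.02 ]), 'qd': array([-0.   , -0.003,  0.   , -0.001, -0.001,  0.   ,  0.   ]), 'tau': array([ 0.0000e+00, -5.6340e+01,  1.2270e+00, -1.9344e+01,  1.1000e-02,
        1.1000e-02, -0.0000e+00]), 'eef_pos': array([ 175.607, -625.172,  230.347]), 'tool_rot': array([-3.14 ,  0.   ,  0.274]), 'force': array([ 0.214, -0.492,  0.361]), 'torque': array([ 0.014, -0.043, -0.006]), 'width': np.float64(85.235)} 18.700000000000003
scene [[-0.45, 0.77, -0.45, 1218.91], [0.89, 0.38, -0.24, 390.49], [-0.01, -0.51, -0.86, 1468.02], [0.0, 0.0, 0.0, 1.0]] 42.84528188898839
slate [([419.0, 287.0], 0.58, [523.0, 299.0, 136.0])]
stand [([389.0, 288.0], 0.96, [507.0, 223.0, 41.0])]
lens [([123.0, 171.0], 0.89, [594.0, -499.0, 223.0])]
tablet [([497.0, 296.0], 0.82, [424.0, 478.0, 74.0]), ([398.0, 282.0], 0.75, [538.0, 249.0, 146.0]), ([463.0, 218.0], 0.73, [245.0, 323.0, 81.0])]
notebook [([358.0, 268.0], 0.78, [529.0, 138.0, 117.0])]
picture [([376.0, 274.0], 0.79, [541.0, 193.0, 146.0]), ([419.0, 286.0], 0.71,
[... 426 characters left out ...]
2.0, 207.0], 0.62, [563.0, -513.0, 236.0])]
lens [([533.0, 208.0], 0.59, [563.0, -513.0, 236.0])]
tablet [([233.0, 241.0], 0.95, [494.0, 234.0, 142.0]), ([204.0, 335.0], 0.79, [246.0, 321.0, 85.0]), ([146.0, 274.0], 0.74, [413.0, 468.0, 122.0])]
notebook [([273.0, 235.0], 0.93, [512.0, 128.0, 119.0])]
picture [([252.0, 234.0], 0.63, [512.0, 181.0, 146.0])]
mouse [([387.0, 246.0], 0.9, [480.0, -185.0, 44.0])]
mug [([300.0, 147.0], 0.72, [771.0, 58.0, 7.0])]
lens_cap [([424.0, 162.0], 0.86, [723.0, -298.0, 15.0]), ([216.0, 244.0], 0.4, [488.0, 288.0, 97.0])]
wrist [[0.27, -0.91, -0.31, 255.81], [-0.96, -0.26, -0.09, -603.37], [-0.0, 0.32, -0.95, 374.49], [0.0, 0.0, 0.0, 1.0]] 68.75265713857056
```

View pics/scene0.png

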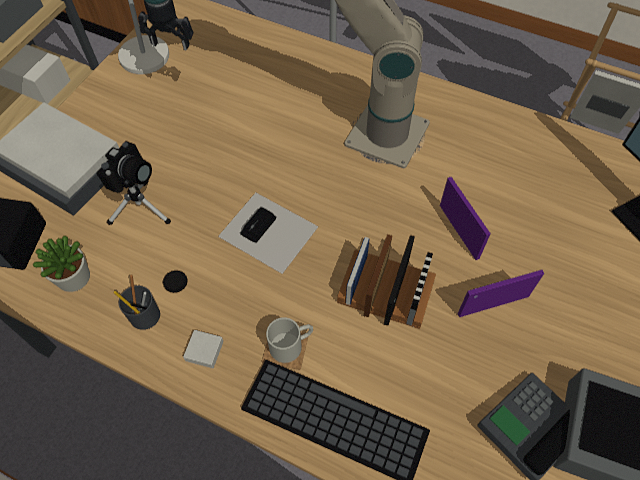

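View pics/top0.png

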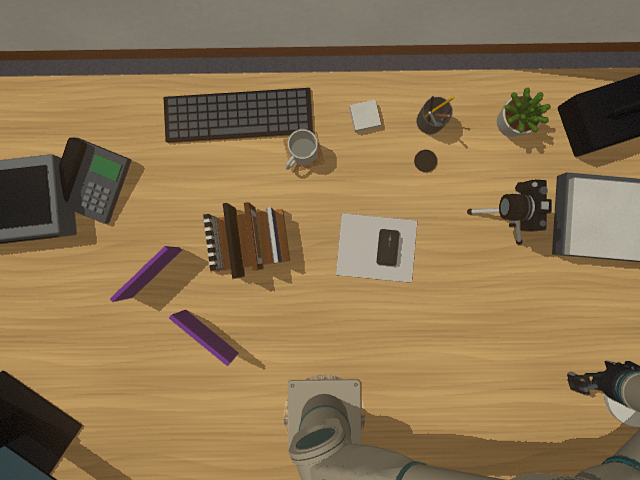

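View pics/wrist0.png

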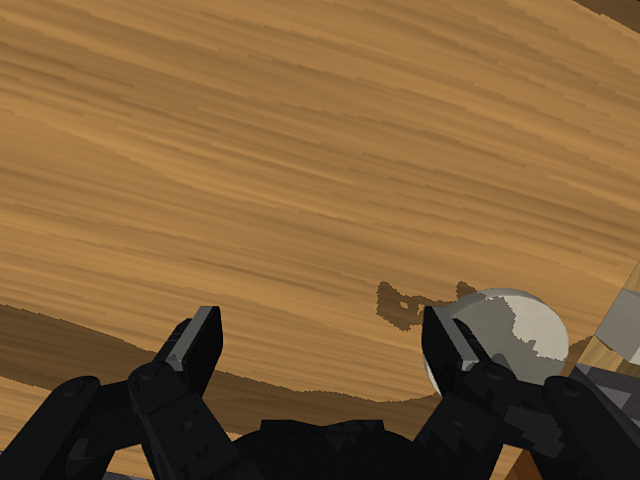

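The slate (black sticks with white bars) stands in the +y-most groove at top-image px (212,242). The tablet is its neighbour, and the two purple tablets are the look-alikes. The camera is at top px (525,205). Next I'll measure the slate and the camera pose precisely.

```bash
python3 - <<'E'
from h import *
import pickle
for n,(u0,v0,u1,v1) in {"scene":(80,120,200,240),"top":(450,160,570,260)}.items():
    p=pickle.load(open(n+"0.pkl","rb"))
    c=p["color"][v0:v1,u0:u1]; cv2.imwrite(f"pics/z_{n}.png",cv2.cvtColor(cv2.resize(c,None,fx=5,fy=5,interpolation=cv2.INTER_NEAREST),cv2.COLOR_RGB2BGR))
    p2=imaging.get_image(n)
    for t in ["lens","slate","slate_centre","stand","tablet","notebook","mug"]:
        print(n,t,[(np.round(d["point"],1).tolist(),round(d["score"],2)) for d in models.landmark_of(p2,t)[:2]])
    W=cloud(p)[v0:v1,u0:u1].reshape(-1,3)
    W=W[np.isfinite(W[:,0])]; W=W[(W[:,2]>120)&(W[:,2]<320)&(W[:,0]<700)&(W[:,1]>-640)]
    print(n,len(W),np.percentile(W,[0,5,50,95,100],axis=0).round())
    np.save(f"cam_{n}.npy",W)
p=pickle.load(open("top0.pkl","rb"));W=cloud(p)[200:285,190:300]
c=p["color"][195:285,190:310]; cv2.imwrite("pics/z_stand.png",cv2.cvtColor(cv2.resize(c,None,fx=6,fy=6,interpolation=cv2.INTER_NEAREST),cv2.COLOR_RGB2BGR))
W=W.reshape(-1,3)
for lo,hi in [(30,50),(128,160),(125,145)]:
    m=(W[:,2]>lo)&(W[:,2]<hi);print(lo,hi,np.percentile(W[m],[1,50,99],axis=0).round())
E
```

```text
scene lens [([144.0, 175.9], 0.87)]
scene slate [([417.3, 298.6], 0.69), ([374.8, 283.5], 0.56)]
scene slate_centre [([414.3, 297.7], 0.44)]
scene stand [([383.0, 288.1], 0.69)]
scene tablet [([490.5, 304.4], 0.69), ([396.2, 291.9], 0.63)]
scene notebook [([354.6, 276.9], 0.84)]
scene mug [([285.3, 347.7], 0.81), ([260.1, 229.1], 0.31)]
scene 1837 [[ 507. -555.  124.]
 [ 524. -544.  173.]
 [ 584. -510.  226.]
 [ 633. -453.  244.]
 [ 636. -447.  253.]]
top lens [([510.9, 205.8], 0.91), ([214.8, 240.5], 0.6)]
top slate [([218.9, 243.3], 0.83), ([389.8, 249.4], 0.16)]
top slate_centre [([422.7, 161.6], 0.69), ([217.7, 241.3], 0.62)]
top stand [([250.5, 237.7], 0.69), ([274.5, 235.7], 0.25)]
top tablet [([236.2, 241.4], 0.67), ([213.0, 328.6], 0.64)]
top notebook [([274.7, 236.5], 0.67)]
top mug [([300.9, 150.4], 0.71)]
top 1968 [[ 508. -557.  165.]
 [ 517. -548.  188.]
 [ 567. -512.  231.]
 [ 622. -455.  245.]
 [ 631. -451.  254.]]
30 50 [[419.  97.  32.]
 [502. 180.  40.]
 [583. 295.  49.]]
128 160 [[403. 171. 129.]
 [499. 237. 142.]
 [593. 307. 152.]]
125 145 [[408. 170. 126.]
 [499. 236. 140.]
 [591. 307. 145.]]
```

View pics/z_scene.png

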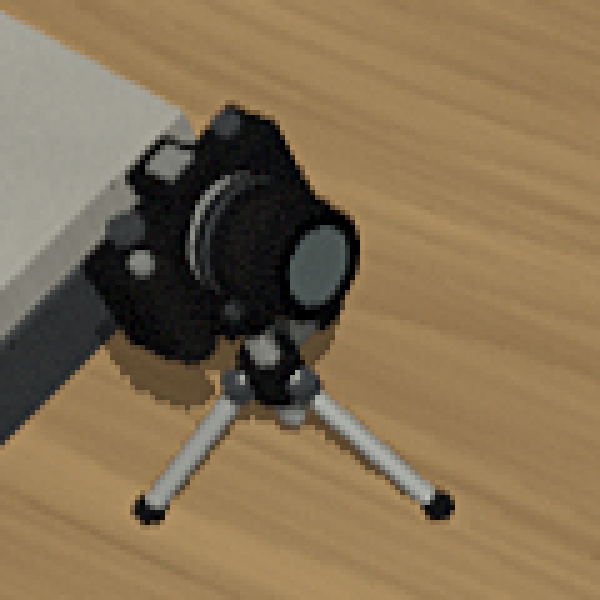

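View pics/z_top.png

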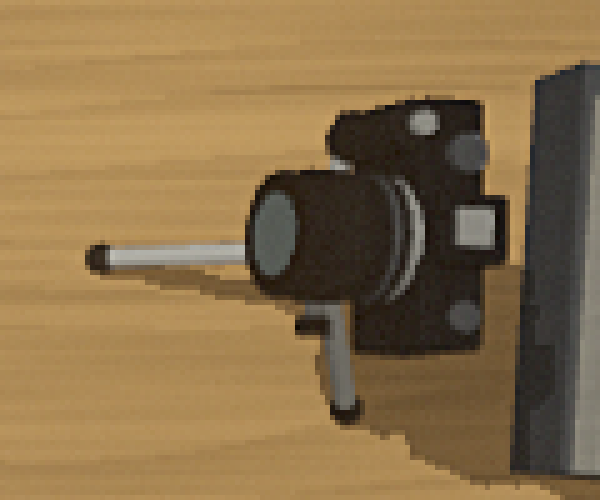

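View pics/z_stand.png

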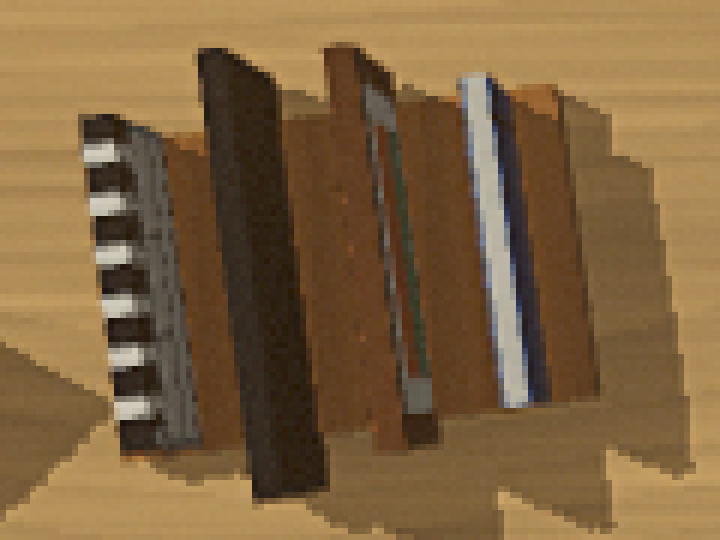

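```bash
cat > camfit.py <<'E'
from h import *
import pickle
from scipy.optimize import least_squares
# collect several frames for noise averaging
def collect():
    out=[]
    for n,(u0,v0,u1,v1) in {"scene":(80,120,200,240),"top":(450,160,570,260)}.items():
        p=imaging.get_image(n)
        W=cloud(p)[v0:v1,u0:u1]; c=p["color"][v0:v1,u0:u1].astype(int)
        out.append((n,W,c))
    return out
D=collect()
pickle.dump(D,open("camD.pkl","wb"))
# glass by colour (grey-green), in image windows
gw={"scene":(58,44,71,62),"top":(50,38,60,56)}
G={}
for n,W,c in D:
    a,b,e,f=gw[n]
    w=W[b:f,a:e]; cc=c[b:f,a:e]; m=(cc.min(-1)>60)&(np.ptp(cc,axis=-1)<40)&np.isfinite(w[...,0])
    G[n]=w[m]; P=w[m]
    ctr=P.mean(0); print(n,"glass",m.sum(),ctr.round(1),np.ptp(P,axis=0).round(1))
    for _ in range(5):
        u,s,vt=np.linalg.svd(P-P.mean(0),full_matrices=False); nn=vt[2]; r=(P-P.mean(0))@nn; P=P[abs(r)<2.5*r.std()+.5]
    if nn[1]<0: nn=-nn
    print("  plane n",nn.round(3),"yaw from +y deg",np.degrees(np.arctan2(-nn[0],nn[1])).round(2),"pitch",np.degrees(np.arcsin(nn[2])).round(2),"rms",r.std().round(2))
E
python3 camfit.py
```

```text
scene glass 133 [ 569.6 -454.2  209.3] [42.3 13.4 54. ]
  plane n [0.021 0.999 0.045] yaw from +y deg -1.18 pitch 2.56 rms 1.97
top glass 107 [ 568.5 -455.6  210.6] [40.5  8.1 43. ]
  plane n [0.041 0.994 0.105] yaw from +y deg -2.35 pitch 6.05 rms 1.14
```

```bash
cat > cyl.py <<'E'
from h import *
import pickle
from scipy.optimize import least_squares
D=pickle.load(open("camD.pkl","rb"))
def fit(sets,w=None):
    P=np.vstack(sets)
    def ax(q):
        d=np.array([-np.sin(q[2])*np.cos(q[3]),np.cos(q[2])*np.cos(q[3]),np.sin(q[3])])
        return np.array([q[0],-470,q[1]]),d
    x=np.array([569,209.,0.0,0.1])
    for it in range(6):
        c,d=ax(x); v=P-c; t=v@d; r=np.linalg.norm(v-np.outer(t,d),axis=1)
        m=(t<8)&(t>-28)&(abs(r-32)<(12,8,6,5,5,5)[it])
        Q=P[m]
        f=lambda q:(lambda c,d:np.linalg.norm((Q-c)-np.outer((Q-c)@d,d),axis=1)-32)(*ax(q))
        s=least_squares(f,x,loss="soft_l1",f_scale=1.5); x=s.x
    cov=np.linalg.inv(s.jac.T@s.jac)*np.mean(s.fun**2)
    return x,len(Q),np.sqrt(np.mean(f(x)**2)),np.sqrt(np.diag(cov))
for name in (["scene"],["top"],["scene","top"]):
    S=[W.reshape(-1,3)[np.isfinite(W[...,0].ravel())] for n,W,c in D if n in name]
    S=[s[(s[:,2]>150)] for s in S]
    x,n,rms,sd=fit(S);print(name,x[:2].round(1),np.degrees(x[2:]).round(2),n,rms.round(2),np.degrees(sd[2:]).round(2))
E
python3 cyl.py
```

```text
['scene'] [568.4 207.8] [-1.01  7.05] 283 2.12 [1.53 1.48]
['top'] [567.2 209.4] [-2.99  9.14] 362 1.73 [1.2  0.92]
['scene', 'top'] [567.6 208.9] [-1.84  8.09] 646 1.99 [0.99 0.85]
```

drive_tool:
  deltas: "0 0 -0.045 0 0.085; 0 0 -0.09 0 0.085; 0.04 -0.02 -0.09 2 0.085; 0.09 -0.045 -0.09 4 0.085; 0.14 -0.07 -0.09 6 0.085; 0.19 -0.095 -0.09 8 0.085; 0.24 -0.12 -0.09 10 0.085; 0.29 -0.145 -0.09 12 0.085; 0.33 -0.162 -0.09 14 0.085; 0.36 -0.175 -0.09 15.7 0.085; 0.372 -0.181 -0.09 15.7 0.085; 0.372 -0.181 -0.09 15.7 0.085"

```text
clock: 3.45
eef_pos: [484.9, -350.8, 321.2]
tool_rot: [3.141, 0.001, 0.001]
force: [-0.9, -0.6, -1.2]
width: 85.1
```

```bash
python3 - <<'E'
from h import *
import pickle
p=imaging.get_image("wrist");save(p,"w1");pickle.dump(p,open("w1.pkl","wb"))
print(np.round(p["extrinsics"],2).tolist(), proj(p,[[568,-452,211],[568,-510,200]]))
E
```

```text
[[0.0, -0.95, -0.32, 568.14], [-1.0, -0.0, 0.0, -350.72], [-0.0, 0.32, -0.95, 464.35], [0.0, 0.0, 0.0, 1.0]] [[470.00349089 118.2860811 ]
 [545.14722997 118.30570064]]
```

View pics/w1.png

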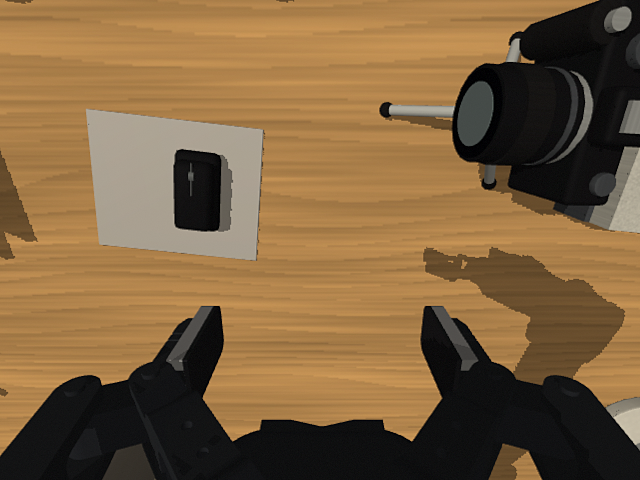

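The wrist view shows the camera at close range: the glass is centred near px (476,112) and the barrel runs to about (580,110). I'll fit the cylinder and glass here.

```bash
cat > wfit.py <<'E'
from h import *
import pickle
from scipy.optimize import least_squares
p=pickle.load(open("w1.pkl","rb")); W=cloud(p); c=p["color"].astype(int)
# glass
sub=(slice(75,155),slice(452,500))
w=W[sub];cc=c[sub];m=(cc.min(-1)>60)&(np.ptp(cc,axis=-1)<35)
m=cv2.erode(m.astype(np.uint8),np.ones((3,3)))>0
P=w[m&np.isfinite(w[...,0])]
for _ in range(4):
    u,s,vt=np.linalg.svd(P-P.mean(0),full_matrices=False);nn=vt[2]*np.sign(vt[2][1]);r=(P-P.mean(0))@nn;P=P[abs(r)<2.5*r.std()+.2]
print("glass",len(P),P.mean(0).round(1),nn.round(3),"yaw",np.degrees(np.arctan2(-nn[0],nn[1])).round(2),"pitch",np.degrees(np.arcsin(nn[2])).round(2),r.std().round(2))
# ellipse of glass
cs,_=cv2.findContours(m.astype(np.uint8),cv2.RETR_EXTERNAL,cv2.CHAIN_APPROX_NONE);e=cv2.fitEllipse(max(cs,key=len));print("ellipse",e[0][0]+452,e[0][1]+75,e[1],e[2])
A=W[50:180,450:610].reshape(-1,3);A=A[np.isfinite(A[:,0])&(A[:,2]>150)]
def ax(q):
    return np.array([q[0],-470,q[1]]),np.array([-np.sin(q[2])*np.cos(q[3]),np.cos(q[2])*np.cos(q[3]),np.sin(q[3])])
for R in (32,None):
  x=np.array([568,209,0,.13,32.])
  for it in range(8):
    c0,d=ax(x);v=A-c0;t=v@d;r=np.linalg.norm(v-np.outer(t,d),axis=1)
    q=A[(t<10)&(t>-22)&(abs(r-x[4])<max(3,10-2*it))]
    def f(y):
        c0,d=ax(y);v=q-c0;return np.linalg.norm(v-np.outer(v@d,d),axis=1)-(R or y[4])
    s=least_squares(f,x,loss="soft_l1",f_scale=.7);x=s.x
  print("cyl",R,len(q),x[:2].round(1),np.degrees(x[2:4]).round(2),x[4].round(1),np.sqrt(np.mean(f(x)**2)).round(2))
E
python3 wfit.py
```

```text
glass 1500 [ 571.1 -454.3  211.9] [0.049 0.99  0.135] yaw -2.86 pitch 7.73 0.37
ellipse 474.92270851135254 113.19897842407227 (29.430339813232422, 62.391544342041016) 14.24697208404541
cyl 32 4783 [569.8 208.2] [-2.78  3.19] 32.0 0.79
cyl None 4778 [569.8 207.3] [-2.71  3.2 ] 32.8 0.78
```

```bash
cat >> wfit.py <<'E'
print("--- profile about candidate axes")
n=np.array([0.049,.99,.135]);n/=np.linalg.norm(n);g=np.array([571.1,-454.3,211.9])
v=A-g;t=v@n;rv=v-np.outer(t,n);r=np.linalg.norm(rv,axis=1)
up=np.cross(np.cross(n,[0,0,1]),n);up/=np.linalg.norm(up);
left=np.cross(up,n)
for lo in range(-60,4,4):
    m=(t>=lo)&(t<lo+4)&(r<45)
    if m.sum()<20: continue
    a=np.degrees(np.arctan2(rv[m]@left,rv[m]@up))
    print(lo,m.sum(),[ (np.median(r[m][(a>=k)&(a<k+30)]).round(1) if ((a>=k)&(a<k+30)).sum()>5 else None) for k in range(-90,90,30)])
# robust: glass plane repeated for different subsets
g0=P.mean(0)
for nm,mm in (("inner",np.linalg.norm(P-g0,axis=1)<15),("outer",np.linalg.norm(P-g0,axis=1)>12)):
    Q=P[mm];vt=np.linalg.svd(Q-Q.mean(0))[2];k=vt[2]*np.sign(vt[2][1]);print(nm,len(Q),np.degrees(np.arctan2(-k[0],k[1])).round(2),np.degrees(np.arcsin(k[2])).round(2))
E
python3 wfit.py
```

```text
glass 1500 [ 571.1 -454.3  211.9] [0.049 0.99  0.135] yaw -2.86 pitch 7.73 0.37
ellipse 474.92270851135254 113.19897842407227 (29.430339813232422, 62.391544342041016) 14.24697208404541
cyl 32 4783 [569.8 208.2] [-2.78  3.19] 32.0 0.79
cyl None 4778 [569.8 207.3] [-2.71  3.2 ] 32.8 0.78
--- profile about candidate axes
-60 1272 [np.float64(36.7), np.float64(31.6), np.float64(28.9), np.float64(29.0), np.float64(30.8), np.float64(36.9)]
-56 527 [np.float64(41.5), np.float64(29.6), np.float64(29.4), np.float64(29.7), np.float64(30.4), np.float64(31.2)]
-52 482 [np.float64(30.9), np.float64(30.2), np.float64(29.9), np.float64(30.0), np.float64(30.8), np.float64(31.6)]
-48 687 [np.float64(31.0), np.float64(30.3), np.float64(30.1), np.float64(30.4), np.float64(30.9), np.float64(31.9)]
-44 533 [np.float64(30.3), np.float64(30.0), np.float64(29.6), np.float64(29.9), np.float64(30.6), np.float64(31.3)]
-40 534 [np.float64(30.4), np.float64(29.8), np.float64(29.6), np.float64(29.7), np.float64(30.6), np.float64(31.4)]
-36 318 [np.float64(32.0), np.float64(30.8), np.float64(30.6), np.float64(30.
[... 431 characters left out ...]
.6), np.float64(31.2), np.float64(31.5), np.float64(32.1), np.float64(33.1)]
-16 870 [np.float64(31.2), np.float64(30.2), np.float64(30.0), np.float64(30.1), np.float64(31.0), np.float64(31.9)]
-12 572 [np.float64(30.4), np.float64(30.0), np.float64(29.7), np.float64(29.9), np.float64(30.6), np.float64(31.4)]
-8 593 [np.float64(30.4), np.float64(29.9), np.float64(29.7), np.float64(29.8), np.float64(30.6), np.float64(31.4)]
-4 3393 [np.float64(24.5), np.float64(25.5), np.float64(25.9), np.float64(26.2), np.float64(26.0), np.float64(25.1)]
0 916 [np.float64(15.3), np.float64(15.0), np.float64(14.0), np.float64(14.8), np.float64(14.5), np.float64(16.0)]
inner 885 -2.87 7.76
outer 937 -2.83 7.72
```

```bash
python3 - <<'E'
from h import *
import pickle
p=pickle.load(open("top0.pkl","rb"));W=cloud(p)
A=W[195:285,195:235].reshape(-1,3);A=A[np.isfinite(A[:,0])]
S=A[(A[:,2]>131)&(A[:,2]<147)&(A[:,1]>268)]
print(len(S),S.min(0).round(),S.max(0).round(),np.median(S,0).round(1))
r=cv2.minAreaRect(S[:,:2].astype(np.float32));print("slate",r)
A=W[195:285,225:250].reshape(-1,3);A=A[np.isfinite(A[:,0])]
S=A[(A[:,2]>138)&(A[:,2]<158)&(A[:,1]<262)];print(len(S),"tablet",cv2.minAreaRect(S[:,:2].astype(np.float32)),np.median(S[:,2]))
E
```

```text
343 [419. 279. 131.] [567. 311. 145.] [492.5 293.9 138.3]
slate ((492.8260498046875, 294.3289794921875), (150.2989501953125, 16.17404556274414), 8.019091606140137)
541 tablet ((496.8929138183594, 219.27072143554688), (198.0664520263672, 64.55441284179688), 0.6419671177864075) 145.87514143257158
```

drive_tool:
  deltas: "0 -0.03 0 0 0.045; 0 -0.085 0 -1 0.045; 0 -0.145 0 -2 0.045; 0.002 -0.205 0 -3 0.045; 0.004 -0.265 0 -4 0.045; 0.006 -0.325 0 -5 0.045; 0.008 -0.385 0 -6 0.045; 0.008 -0.445 0.01 -7 0.045; 0.008 -0.505 0.02 -8 0.045; 0.008 -0.565 0.035 -8 0.045; 0.008 -0.615 0.05 -8 0.045; 0.008 -0.644 0.06 -8 0.045"

```text
clock: 5.0
eef_pos: [493.3, 293.7, 260.6]
tool_rot: [3.141, 0.0, 0.14]
force: [-0.4, -0.3, -0.4]
width: 44.8
```

drive_tool:
  deltas: "0 0 0 0 0.045; 0 0 0 0 0.045"

```text
clock: 5.25
eef_pos: [494.2, 290.3, 261.5]
tool_rot: [3.14, -0.0, 0.136]
force: [1.1, -1.3, 0.1]
width: 45.2
```

```bash
python3 - <<'E'
from h import *
import pickle
s=ctrl.read_state();print(s["clock"],s["eef_pos"].round(1) if hasattr(s["eef_pos"],'round') else s["eef_pos"],s["tool_rot"],s["width"])
p=imaging.get_image("wrist");save(p,"w2");pickle.dump(p,open("w2.pkl","wb"))
W=cloud(p)
A=W.reshape(-1,3);A=A[np.isfinite(A[:,0])]
S=A[(A[:,2]>130)&(A[:,2]<146)&(A[:,1]>265)&(A[:,1]<325)&(A[:,0]>400)&(A[:,0]<590)]
print(len(S),np.median(S,0).round(1),cv2.minAreaRect(S[:,:2].astype(np.float32)))
E
```

```text
5.25 [494.2 290.3 261.5] [ 3.13973312e+00 -4.47181558e-04  1.36258963e-01] 45.23032409796941
3307 [504.3 297.2 138.7] ((494.7441711425781, 296.1385803222656), (150.31871032714844, 14.642083168029785), 7.392064094543457)
```

View pics/w2.png

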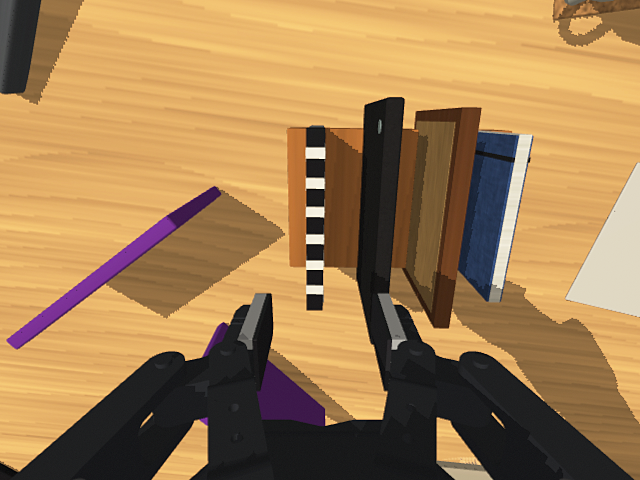

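drive_tool:
  deltas: "0 0 0 0 0.045; 0 0 0 0 0.045"

```text
clock: 5.55
eef_pos: [493.6, 292.1, 261.8]
tool_rot: [3.142, -0.001, 0.138]
force: [-0.4, 0.0, 0.6]
width: 44.7
```

```bash
cat > sl.py <<'E'
from h import *
s=ctrl.read_state();print(s["clock"],np.round(s["eef_pos"],1),np.round(s["tool_rot"],4),np.round(s["qd"],3))
p=imaging.get_image("wrist")
W=cloud(p);A=W.reshape(-1,3);A=A[np.isfinite(A[:,0])]
S=A[(A[:,2]>131)&(A[:,2]<146)&(A[:,1]>270)&(A[:,1]<325)&(A[:,0]>400)&(A[:,0]<590)]
r=cv2.minAreaRect(S[:,:2].astype(np.float32));print(len(S),r,np.median(S[:,2]))
E=np.array(p["extrinsics"]);print(E.round(3).tolist())
f,cx,cy=K(p);print(f,cx,cy)
s=ctrl.read_state();print(s["clock"],np.round(s["eef_pos"],1),np.round(s["tool_rot"],4))
E
python3 sl.py
```

```text
5.55 [493.6 292.1 261.8] [ 3.1415e+00 -8.0000e-04  1.3790e-01] [-0.009  0.005 -0.002 -0.001 -0.002  0.    -0.   ]
3281 ((494.7997741699219, 296.24078369140625), (149.6785125732422, 14.805092811584473), 7.093085765838623) 138.6722543735462
[[0.137, -0.938, -0.318, 575.835], [-0.991, -0.129, -0.043, 303.483], [-0.0, 0.321, -0.947, 404.989], [0.0, 0.0, 0.0, 1.0]]
350.82199415881496 321.7389719605625 237.2552044322303
5.6 [493.5 292.4 261.7] [ 3.1416e+00 -5.0000e-04  1.3830e-01]
```

drive_tool:
  deltas: "0.001 -0.002 0.02 0.5 0.042; 0.001 -0.003 0.05 0.5 0.042; 0.001 -0.003 0.08 0.5 0.042; 0.001 -0.003 0.1 0.5 0.042; 0.001 -0.003 0.1 0.5 0.042; 0.001 -0.003 0.1 0.5 0.042"

```text
clock: 6.35
eef_pos: [494.3, 296.5, 162.2]
tool_rot: [-3.141, -0.001, 0.131]
force: [0.2, -0.3, 0.0]
width: 41.9
```

```bash
python3 - <<'E'
from h import *
exec(open("sl.py").read())
save(p,"w3")
E
```

```text
6.35 [494.3 296.5 162.2] [-3.141e+00 -1.300e-03  1.305e-01] [-0.001 -0.01  -0.001 -0.005 -0.    -0.002 -0.001]
7216 ((494.73211669921875, 296.0218505859375), (150.4321746826172, 15.14287281036377), 7.305724143981934) 138.662465802391
[[0.129, -0.939, -0.318, 576.55], [-0.992, -0.123, -0.04, 307.14], [-0.001, 0.32, -0.947, 305.459], [0.0, 0.0, 0.0, 1.0]]
350.82199415881496 321.7389719605625 237.2552044322303
6.4 [494.4 296.6 162.4] [-3.1407e+00 -1.9000e-03  1.3050e-01]
```

View pics/w3.png

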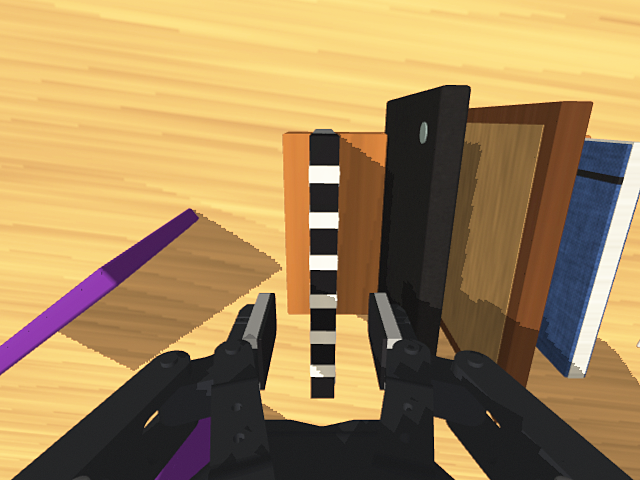

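The slate lies centred between the open fingers (column 322), yaw matched to within 0.2°. Descending.

drive_tool:
  deltas: "0 0 0.02 0 0.042; 0 0 0.042 0 0.042; 0 0 0.059 0 0.042; 0 0 0.059 0 0.042; 0 0 0.059 0 0.042"

```text
clock: 7.02
eef_pos: [494.3, 296.5, 103.1]
tool_rot: [-3.141, -0.001, 0.131]
force: [-0.3, -0.1, 0.0]
width: 42.2
```

drive_tool:
  deltas: "0 0 0 0 0.02; 0 0 0 0 0.01; 0 0 0 0 0.004; 0 0 0 0 0.004; 0 0 0 0 0.004; 0 0 0 0 0.004; 0 0 0 0 0.004"

```text
clock: 7.9
eef_pos: [494.2, 296.4, 103.1]
tool_rot: [-3.141, -0.001, 0.131]
force: [-1.2, -0.9, 6.5]
width: 13.0
```

drive_tool:
  deltas: "0 0 -0.008 0 0.004; 0 0 -0.02 0 0.004; 0 0 -0.04 0 0.004; 0 0 -0.06 0 0.004; 0 0 -0.085 0 0.004; 0 0 -0.11 0 0.004; 0 0 -0.14 0 0.004; 0 0 -0.17 0 0.004; 0 0 -0.2 0 0.004; 0 0 -0.21 0 0.004; 0 0 -0.21 0 0.004"

```text
clock: 9.28
eef_pos: [493.7, 296.1, 312.5]
tool_rot: [-3.141, -0.001, 0.131]
force: [0.7, 0.4, -2.1]
width: 13.5
```

```bash
python3 - <<'E'
from h import *
import pickle
print(np.round(ctrl.read_state()["eef_pos"],1))
for n in ("scene","wrist"):
    p=imaging.get_image(n);save(p,n+"4");pickle.dump(p,open(n+"4.pkl","wb"))
E
```

```text
[493.7 296.1 312.5]
```

View pics/scene4.png

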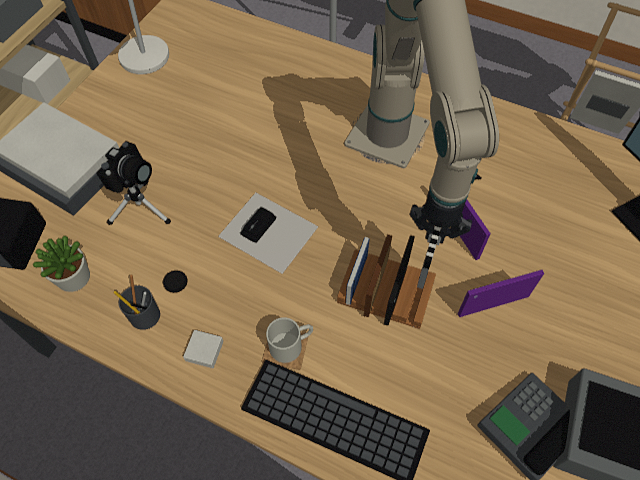

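View pics/wrist4.png

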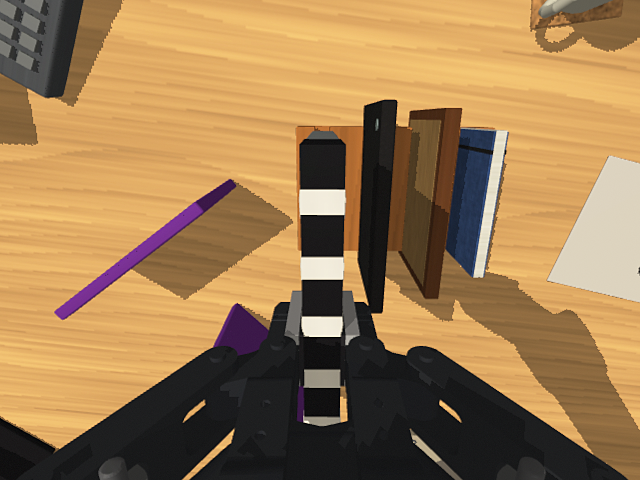

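drive_tool:
  deltas: "0.001 0.01 0 0 0.004; 0.002 0.035 0 1 0.004; 0.005 0.07 0 2 0.004; 0.007 0.11 0 3 0.004; 0.01 0.15 0 4 0.004; 0.013 0.19 0 5 0.004; 0.016 0.23 0 6 0.004; 0.019 0.27 0 7 0.004; 0.021 0.31 0.005 8 0.004; 0.024 0.35 0.01 9 0.004; 0.026 0.385 0.018 10 0.004; 0.028 0.415 0.024 10.2 0.004"

```text
clock: 10.88
eef_pos: [574.3, -115.8, 287.7]
tool_rot: [3.14, 0.001, -0.051]
force: [1.7, -0.9, -1.9]
width: 12.9
```

```bash
python3 - <<'E'
from h import *
s=ctrl.read_state();e=np.array(s["eef_pos"]);y=s["tool_rot"][2];print(s["clock"],e.round(1),s["tool_rot"])
D=np.array([585.2,-156.9,280.5])-e;c,n=np.cos(y),np.sin(y);print("tool delta",D[0]*c+D[1]*n,D[0]*n-D[1]*c,-D[2],"turn",np.degrees(y)+2.85)
E
```

```text
10.875 [ 574.3 -115.8  287.7] [ 3.14020277e+00  1.32456242e-03 -5.14589167e-02]
tool delta 13.020361876010147 40.503390224612744 7.223418952444604 turn -0.09837874661089252
```

drive_tool:
  deltas: "0.004 0.018 0.003 0 0.004; 0.008 0.033 0.006 0 0.004; 0.0115 0.042 0.008 0.1 0.004; 0.0115 0.0445 0.008 0.1 0.004; 0.0115 0.0445 0.008 0.1 0.004; 0.0115 0.0445 0.008 0.1 0.004; 0.0115 0.0445 0.008 0.1 0.004; 0.0115 0.0445 0.008 0.1 0.004"

```text
clock: 11.88
eef_pos: [585.0, -156.4, 280.4]
tool_rot: [-3.142, -0.0, -0.049]
force: [-0.1, 0.2, -1.8]
width: 13.3
```

```bash
python3 - <<'E'
from h import *
import pickle
s=ctrl.read_state();print(np.round(s["eef_pos"],1),np.round(s["tool_rot"],4),s["width"])
for n in ("scene","top","wrist"):
    p=imaging.get_image(n);save(p,n+"5");pickle.dump(p,open(n+"5.pkl","wb"))
p=pickle.load(open("scene5.pkl","rb"))
print(proj(p,[585,-157,252]))
s=ctrl.read_state();print(s["clock"],np.round(s["eef_pos"],1),np.round(s["tool_rot"],4),s["width"])
E
```

```text
[ 585.  -156.4  280.4] [-3.1415e+00 -1.0000e-04 -4.8600e-02] 13.286460830171691
[237.65137969 210.38458294]
12.025 [ 584.9 -156.6  280.4] [ 3.1416e+00 -1.0000e-04 -4.9000e-02] 13.675061040731391
```

View pics/scene5.png

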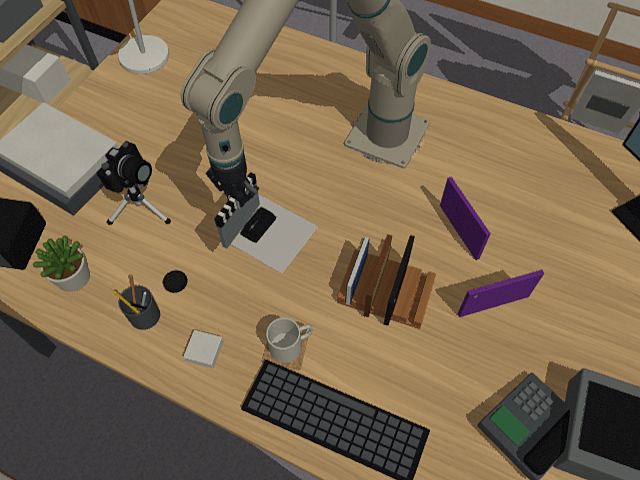

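View pics/wrist5.png

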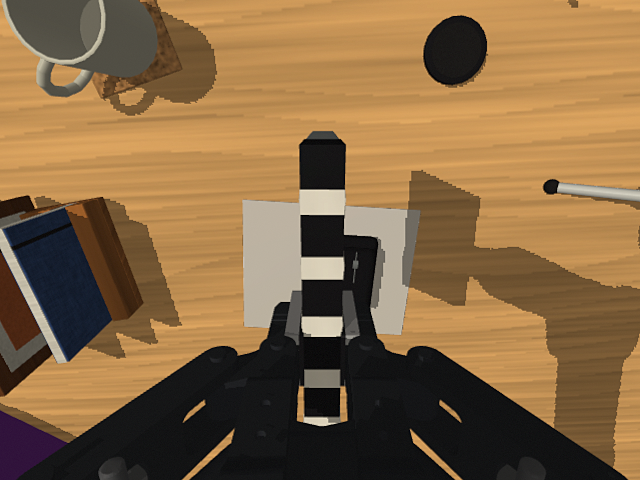

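View pics/top5.png

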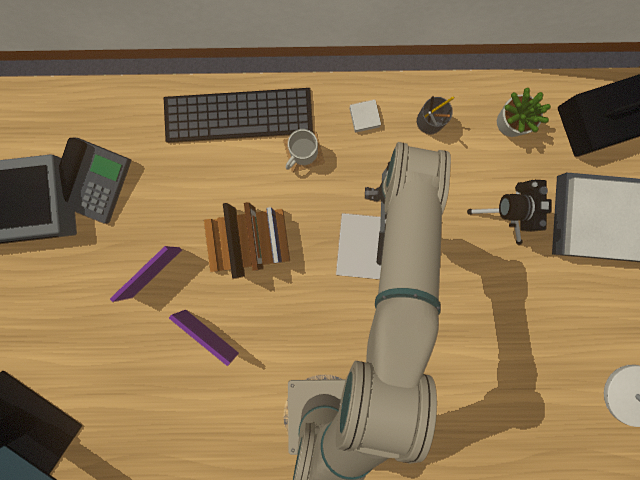

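Held near px (238,212) in the scene view, sticks shut on top, bare back towards the scene camera (so the face is to the lens). I'll check the board's pose from depth.

```bash
python3 - <<'E'
from h import *
import pickle
ps=pickle.load(open("scene5.pkl","rb"));W=cloud(ps);c=ps["color"].astype(int)
w=W[185:255,205:275].reshape(-1,3);col=c[185:255,205:275].reshape(-1,3)
L=np.array([571.,-454.3,211.9]);d=np.array([.049,.99,.135]);d/=np.linalg.norm(d)
m=np.isfinite(w[:,0])&(w[:,2]>175)&(w[:,2]<325)&(abs(w[:,1]+157)<22)
B=w[m];print(m.sum(),B.min(0).round(),B.max(0).round())
P=B[(B[:,2]<278)&(B[:,2]>192)&(abs(B[:,0]-585)<72)]
for _ in range(5):
    vt=np.linalg.svd(P-P.mean(0))[2];n=vt[2]*np.sign(vt[2][1]);r=(P-P.mean(0))@n;P=P[abs(r)<2*r.std()+.5]
print("back plane",len(P),P.mean(0).round(1),n.round(3),"yaw",np.degrees(np.arctan2(-n[0],n[1])),"pitch",np.degrees(np.arcsin(n[2])),"rms",r.std(),"angle",np.arccos(n@d))
# wrist: top stick surface
p=pickle.load(open("wrist5.pkl","rb"));A=cloud(p)
T=A[140:300,296:350].reshape(-1,3);T=T[np.isfinite(T[:,0])&(T[:,2]>300)]
print("top",len(T),np.median(T,0).round(1),cv2.minAreaRect(T[:,:2].astype(np.float32)))
k=np.polyfit(T[:,0],T[:,2],1);print("slope z/x",k, "z at 585",np.polyval(k,585), "xmax",np.percentile(T[:,0],99.5))
E
```

```text
1302 [ 510. -178.  187.] [ 662. -135.  325.]
back plane 683 [ 592.3 -150.   231.4] [ 0.05   0.999 -0.005] yaw -2.840054581738206 pitch -0.2994636393011143 rms 1.1136907278852526 angle 0.1405907040007806
top 6973 [ 638.  -159.   315.8] ((634.37255859375, -158.81781005859375), (14.870156288146973, 52.66770553588867), 87.10287475585938)
slope z/x [-1.63402423e-02  3.26040879e+02] z at 585 316.48183761133856 xmax 660.7487874426006
```

```bash
python3 - <<'E'
from h import *
import pickle
for n in ("w1","scene0","top0","scene5"):
    p=pickle.load(open(n+".pkl","rb"));A=cloud(p).reshape(-1,3);A=A[np.isfinite(A[:,0])]
    A=A[(abs(A[:,2])<25)&(A[:,0]>300)&(A[:,0]<800)&(abs(A[:,1])<700)]
    med=A
    for _ in range(6):
        C=np.c_[med[:,0],med[:,1],np.ones(len(med))];k=np.linalg.lstsq(C,med[:,2],rcond=None)[0];r=med[:,2]-C@k;med=med[abs(r)<max(3,2*r.std())]
    print(n,len(med),"slope deg x,y",np.degrees(k[:2]).round(2),"z at 570,-450",(k@[570,-450,1]).round(1),r.std().round(2))
E
```

```text
w1 146966 slope deg x,y [0.   0.07] z at 570,-450 0.7 1.07
scene0 60267 slope deg x,y [ 0.01 -0.02] z at 570,-450 0.4 2.67
top0 59977 slope deg x,y [-0.06 -0.06] z at 570,-450 1.2 2.39
scene5 58213 slope deg x,y [-0.01 -0.01] z at 570,-450 0.3 2.68
```

```bash
python3 - <<'E'
from h import *
import pickle
a=pickle.load(open("top0.pkl","rb"))["color"].astype(int);b=pickle.load(open("top5.pkl","rb"))["color"].astype(int)
for n,(u0,v0,u1,v1) in {"camera":(465,175,555,245),"tab-nb":(225,200,292,280),"mug":(285,125,322,172),"cap":(410,148,440,174)}.items(): print(n,np.abs(a-b)[v0:v1,u0:u1].mean().round(2))
s=ctrl.read_state();print(s["clock"],np.round(s["eef_pos"],1),np.abs(s["qd"]).max(),s["width"])
print(ctrl.finish_job())
E
```

```text
camera 4.44
tab-nb 5.33
mug 4.57
cap 58.12
12.025 [ 584.9 -156.6  280.4] 0.0015537836373686119 13.675061040731391
the job is handed in; nothing more can be done
None
```

The slate is gripped by both closed sticks, lifted out of the stand and held still in front of the lens, and the job is handed in. No verdict was reported. It took about 12 s of the 40 s allowed.

**Last checks**
- **Position:** the slate's centre is about 300 mm from the glass and about 1 mm off the lens axis, by my depth measurements.
- **Turn:** the slate's turn matches the camera's, both about −2.85°. The writing face is to the lens and the sticks are shut on top.
- **Grip:** the fingers hold it at an opening of about 13.5 mm. The arm was practically at rest, with joint speeds below 0.002 rad/s.
- **Other things:** the camera, the things in the stand and the mug look unchanged from above. The mouse and lens cap show no sign of having moved in the last scene view. The arm hides part of the mouse pad from above, including most of the mouse, and all of the cap, so the cap's before-and-after comparison from above failed (58, against about 5 elsewhere).

**Not matched:** the slate does not lean with the camera. The camera is tipped up about 7.7°, but the drive can only turn the tool about its own vertical axis. The slate therefore hangs upright, about 0.14 rad from square against the allowed 0.17.

**Disagreement:** my first close-range fit of the lens barrel gave only 3.2° of tip, because the barrel has steps in it. The barrel's outline agreed with the angle of the front glass, so I used the glass.

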